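Seat the bottle sled and hold the capsule gate half open

ROBOT

A 6-joint arm with a two-finger parallel gripper is mounted at the origin on the work surface. World frame = base frame: x ahead of the robot, y to its left, z up, the work surface at z = 0. Lengths are in mm, angles in rad, forces in N, time in s.
With the tool pointing down it reaches from about 325 to 875 mm from the base axis. Payload 4.4 kg.
Tool frame: the origin (TCP) lies midway between the tips of the shut fingers; the grasp point (between the pads) lies manip.grip_point_offset behind it (manip.grip_point_offset is the distance from the TCP to the grasp point, in mm); z points along the fingers, y is the line along which they close (so a half turn about z gives the same grasp; the last joint's range is limited). The gripper opens to 85 mm and grips with 20 to 120 N. Pads are 22 mm wide; open, the fingers measure 114 mm over their backs; the gripper's body (76 mm by 85 mm) begins 54 mm behind the grasp point. The pads swing forward as they close: fully open they stand 13 mm farther back than shut.
Start: joints at [-1.367, 0.207, 1.542, -0, 1.393, -0.15], TCP at [199.744, -539.193, 231.282] pointing down, gripper open.
Joint ranges: [-2.73, 2.73], [-0.86, 2.22], [0.23, 2.46], [-1.11, 4.25], [0.08, 2.63], [-2.82, 2.82]. Speed limits (rad/s): [2.79, 2.79, 3.14, 3.14, 3.14, 3.14].

INTERFACE

Orientations are given as a unit quaternion [w, x, y, z].
In Python, from plant import manip, cams gives the robot as it stands (manip), with the cameras (cams).
- The arm moves only by the shell command python3 drive.py, which reads ROWS from standard input. ROWS is a JSON object whose key "motion" holds a list of rows, 1 to 12 of them, each of 7 numbers: the finger opening in mm, then dx, dy, dz in mm, then a rotation vector rx, ry, rz in rad; each row shifts and turns the commanded pose from where the row before left it, along the tool's axes as they then stand; what a row does not reach is not made up. A row lasts 1/12 s, in which the tool goes at most 41.7 mm and 0.125 rad, less where a joint would pass 70% of its speed; a pose out of reach is approached as far as the arm can. The fingers move at their own pace and stop on an object; the grip force is fixed at half the most. Time passes only in rows, so rows that do not move let the fingers close. It prints the time, the measured TCP pose, the force, the opening and the grip force at its end. Input that does not fit is refused with a message, and nothing moves.
- manip.state(): the state, without advancing time (a new reading comes with each control period).
- cams.snapshot(name): name is "scene" or "top" or "wrist"; returns the picture (384x512x3 uint8, red, green, blue); there is no depth.
- cams.camera_model(name): a dict with "K" (3x3 intrinsics, pixels), "rvec" (rotation vector, rad) and "tvec" (3), from world to camera coordinates, as OpenCV has them. Camera axes: x right, y down, z forward; pixel columns grow to the right and rows downward; lengths in mm; the calibration is good to about 2 mm. A picture is of the moment at which its call begins: read the wrist's pose just before it. camera_model takes no time and is no camera call; for the wrist camera it gives the pose at the moment of the call.
- manip.hand_in(): hands the job in; it is judged then, once.
The state is a dict: "t": time; "q": joint angles; "dq": joint speeds; "tau": joint torques, N m; "eef_pos": TCP position; "tool_rot": TCP orientation; "contact_force": force on the tool from outside, world axes, zero at the start; "torque": the same for the moment, N m; "opening": finger opening in mm; "grip_force": force on a finger pad.
Only numpy, scipy, OpenCV 4.12 (cv2) and the standard library are available. Lean on these libraries where they do the work, as an engineer would, in place of code of your own. Each camera call takes 0.05 s, during which the arm holds its last target. There are 200 camera calls.

TASK

Pick up the bottle sled by its orange tab, slide it bottle first into the guide of the capsule dosing station until the detent holds it with the bottle under the spout, and let go of it. Then slide the spring-closed gate on top by its upright handle to half of its travel, never letting it go much past half, and finish while still holding it there against the spring. Keep the gate closed until the bottle is in place, and leave the loose bottle, the jar and the steel dish where they stand.

Things in the scene. Friction and masses are not known exactly. Their poses are not given: they have to be found in the camera images.
- station: Stainless dosing station fixed on the table. Origin: on the table, straight below its spout; sled enters at its -x end, moving +x; gate opens to +y. Base plate x -205 to +45, 130 wide, top z = 10. Two columns (x -15 to 35, |y| 36 to 52) and a post at y 178 carry a deck (x +-35, y -55 to 187, z 110 to 125). A feed collar 66 square round the spout axis stands on it to z = 158. All mm.
- mouth (a point): Middle of the wide mouth of the sled guide, on the base plate's top (station x -115, y 0, z 10 mm); axes as the station. The two dark guide walls, 20 mm high, are 100 mm apart here, narrow to 50 mm apart at station x = -35 and run straight from there to x = +35. On the robot's side of this point the plate is bare. The sled can be set down here and slid in along +x.
- seat (a point): Where the sled's origin lies when it is seated (station x 0, y 0, z 10 mm, axes as the station): bottle under the spout, nose to +x, flat on the plate, held by the detent with about 1 mm of play. An end stop lies 4 mm beyond. The sled has 2 mm of side play. The bottle's top passes 13 mm below the deck. The polished guide is slippery.
- detent (a joint): Brass detent roller, 12 mm diameter, in the guide's +y wall at station x = 0. Value in m: 0 standing about 7 mm into the guide, grows as the sled pushes it back. Sprung, 3 to 6 N. The sled's nose meets it about 30 mm short of the seat; it needs a push of up to about 10 N, then snaps back into the notch in the sled's side.
- sled: Loose bottle sled, 0.26 kg: white plate 145 long (x -115 to +30) x 46 wide x 12 mm, chamfered nose at +x, carrying a clamped amber bottle (42 diameter, top 87 above the underside) and a dark block (x -112 to -78, 40 wide, to z = 24) with the orange tab. Origin: underside, below the bottle's axis. Notch in its +y side at x = 0. Centre of mass about 20 mm ahead of the tab.
- sled_tab (a point): Grip point of the sled's upright orange tab: sled x = -95, y = 0, 55 above the sled's underside. The tab is 30 long (x) x 14 thick (y), from z = 24 to 74; grip it across y from above.
- gate (a joint): Travel of the gate along station +y, in m: 0 closed, 0.060 fully open, 0.030 half open. A spring closes it: 3 N at 0, 9 N at half, 15 N fully open. It snaps shut when let go. The open gate uncovers the spout. Its blue blade lies on the deck. An infeed chute 60 mm wide rises from the collar to station x 110, z 215 mm.
- gate_handle (a point): Grip point of the gate's upright handle: black tab with a red top, 12 mm thick along station y, 30 wide along x, from 129 to 172 mm above the table. The point is 155 mm above the table at station x = 0, y = 95 mm + gate travel, axes as the station. Nothing stands within 60 mm of it along y. A yellow pointer on the gate lies beside it.
- half_mark (a point): Where the handle's grip point lies at half travel (station x 0, y 125, z 155 mm). Red lines on the deck below it mark half travel for the yellow pointer; white lines 30 mm to either side mark closed and fully open.
- spare_bottle: Bystander: loose empty amber bottle, 42 diameter, 73 high; origin under its centre.
- jar: Bystander: white jar with a blue cap, 54 diameter, 85 high; origin under its centre.
- dish: Bystander: shallow open steel dish 90 x 70 x 25; origin under its centre.

How it is judged (in metres and radians):
On the way, in this order (a step that is already met when the one before it is completed fails the run):
1. the bottle sled is seated in the detent under the spout and let go, the gate still closed (x of sled in the frame of station between -0.004 and 0.004 m and y of sled in the frame of station between -0.005 and 0.005 m and z of sled in the frame of station between 0.007 and 0.013 m and angle between the x axis of sled and the x axis of station, either way round below 0.08 rad and contact force between the fingers and sled below 0.1 N and value of joint gate below 0.008 m), for 0.3 s.
2. the gate is held at half travel (value of joint gate between 0.024 and 0.036 m and contact force between the fingers and gate above 3 N), for 1 s.
At the end, for the whole second after the job is handed in: The fingers hold the gate still at half travel (30 mm, within 6 mm) against its spring with more than 3 N, while the bottle sled stands flat in the guide, untouched by the fingers, within 4 mm of its detent position (all of step 2 and velocity of joint gate between -0.01 and 0.01 m/s and x of sled in the frame of station between -0.004 and 0.004 m and y of sled in the frame of station between -0.005 and 0.005 m and z of sled in the frame of station between 0.007 and 0.013 m and angle between the x axis of sled and the x axis of station, either way round below 0.08 rad and contact force between the fingers and sled below 0.1 N and angle between sled's own z axis and vertical below 0.06 rad); the arm keeps its last pose, push and grip.
It fails at once if the gate is open more than 8 mm while the bottle sled is not seated under the spout (value of joint gate above 0.008 m and not (x of sled in the frame of station between -0.004 and 0.004 m and y of sled in the frame of station between -0.005 and 0.005 m and z of sled in the frame of station between 0.007 and 0.013 m and angle between the x axis of sled and the x axis of station, either way round below 0.08 rad)).
It fails at once if the gate is opened beyond three quarters of its travel (45 mm) (value of joint gate above 0.045 m).
It fails at once if the loose amber bottle is moved more than 30 mm or tipped over (distance of spare_bottle from where it was at the start of the episode above 0.03 m or angle between spare_bottle's own z axis and vertical above 0.5 rad).
It fails at once if the white jar is moved more than 30 mm or tipped over (distance of jar from where it was at the start of the episode above 0.03 m or angle between jar's own z axis and vertical above 0.5 rad).
It fails at once if the steel dish is moved more than 30 mm or tipped over (distance of dish from where it was at the start of the episode above 0.03 m or angle between dish's own z axis and vertical above 0.5 rad).
It also fails if it takes over 64 s, if anything falls off the work surface, if the arm or the gripper's body presses on something with over 40 N, if the wrist force passes 120 N, or if a joint passes its speed limit or range.

## Working session

There is one attempt and no reset: what is moved stays moved. The work goes in short steps, Python scripts to look and compute and a shell command to move; the robot and the scene stay as the last step left them, time stands still between calls to the robot, and variables do not carry over. Pictures are saved under pics/ and viewed, at most 10 in all, crops included, and the job is handed in when it is done.

```bash
ls; mkdir -p pics; cat > h.py <<'E'
import numpy as np, cv2
from plant import manip, cams
from scipy.spatial.transform import Rotation as R
def cam(n):
    c=cams.camera_model(n); return np.array(c["K"],float),cv2.Rodrigues(np.array(c["rvec"],float))[0],np.array(c["tvec"],float).ravel()
def ray(c,uv):
    K,r,t=c; d=r.T@np.linalg.inv(K)@np.array([uv[0],uv[1],1.]); return -r.T@t,d
def onz(c,uv,z):
    o,d=ray(c,uv); return o+d*(z-o[2])/d[2]
def proj(c,p):
    K,r,t=c; q=K@(r@np.asarray(p,float)+t); return q[:2]/q[2]
def snap(n,f):
    c=cam(n); im=cams.snapshot(n); cv2.imwrite(f"pics/{f}.png",im[:,:,::-1]); return c,im
E
python3 - <<'E'
from h import *
a=snap("top","top0")[1];b=snap("scene","scene0")[1]
cv2.imwrite("pics/both.png",np.vstack([a,b])[:,:,::-1]) 
for n in("top","scene"):
    c=cam(n);print(n,-c[1].T@c[2],c[1][2])
print(manip.state(),manip.grip_point_offset)
E
```

```text
drive.py
pics
plant.py
top [ 270.75375438   24.30821232 1458.94860567] [ 0.17373134  0.00857446 -0.98475576]
scene [1068.54574326  206.51469781 1048.22743981] [-0.4965485  -0.14201922 -0.85631194]
{'t': 0.1, 'q': array([-1.36648233e+00,  2.07375862e-01,  1.54283448e+00, -2.43594934e-05,
        1.39353231e+00, -1.50518154e-01]), 'dq': array([ 0.00053536, -0.00116362, -0.00399697,  0.00110769,  0.00168956,
        0.00116955]), 'tau': array([-6.08434875e-04, -3.84095299e+01, -2.92549306e+01, -2.21132300e-04,
        4.88727252e-03,  1.34832305e-05]), 'eef_pos': array([ 199.60167016, -538.49212855,  230.20748178]), 'tool_rot': array([-1.07428985e-03,  9.84302057e-01,  1.76488823e-01, -4.08940420e-05]), 'contact_force': array([-0.11293652,  0.59618813, -0.53643777]), 'torque': array([0.02345985, 0.00743308, 0.02341468]), 'grip_force': 0.0, 'opening': 85.28607732156476} 18.700000000000003
```

View pics/top0.png

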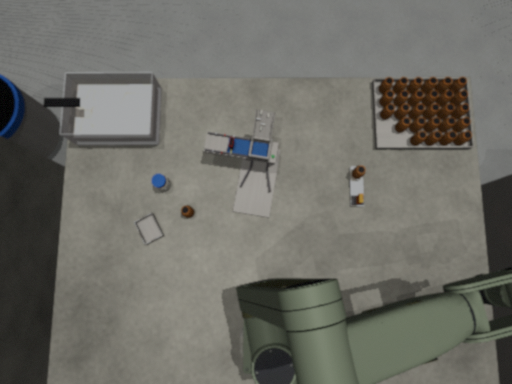

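View pics/scene0.png

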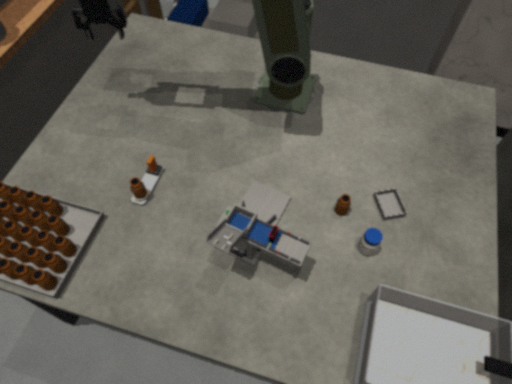

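The top view shows the station around (255,160) with its guide opening toward the robot. The sled is at (357,185), tab (360,198), bottle (358,172). The spare bottle is at (187,211), the jar at (160,182) and the dish at (150,229). In the scene view the tab is at (152,163), the sled bottle at (138,187) and the red handle at (274,232).

```bash
python3 - <<'E'
from h import *
c=cam("top");im=cv2.imread("pics/top0.png")
hsv=cv2.cvtColor(im,cv2.COLOR_BGR2HSV)
def cen(m,x0,y0,x1,y1):
    k=np.zeros_like(m);k[y0:y1,x0:x1]=m[y0:y1,x0:x1];v,u=np.nonzero(k);return (u.mean(),v.mean()),len(u)
t,n=cen(cv2.inRange(hsv,(8,150,150),(25,255,255)),340,150,380,215);print("tab",t,n,onz(c,t,86-12))
w=cv2.inRange(hsv,(0,0,170),(180,60,255));w[:, :335]=0;w[:,:]=w;w[:160]=0;w[212:]=0;w[:,372:]=0
v,u=np.nonzero(w);r=cv2.minAreaRect(np.c_[u,v].astype(np.float32));print("plate",r,onz(c,r[0],12))
for p in cv2.boxPoints(r):print(onz(c,p,12))
for nm,p,z in[("base near",(253,216),10),("bp nl",(235,212),10),("bp nr",(269,216),10),("deck l",(204,150),125),("collar far r",(278,160),125),("spare",(187,211),73),("jar",(160,182),85),("dish",(150,229),20)]:print(nm,onz(c,p,z))
x=cv2.resize(im[95:235,190:390],None,fx=4,fy=4,interpolation=cv2.INTER_CUBIC);cv2.imwrite("pics/crop1.png",x)
E
```

```text
tab (np.float64(360.53846153846155), np.float64(197.76923076923077)) 13 [ 480.10230525 -303.51882758   74.        ]
plate ((0.0, 0.0), (0.0, 0.0), 0.0) [1270.44656244 1047.42919569   12.        ]
[1270.44656244 1047.42919569   12.        ]
[1270.44656244 1047.42919569   12.        ]
[1270.44656244 1047.42919569   12.        ]
[1270.44656244 1047.42919569   12.        ]
base near [425.81488238  61.69276298  10.        ]
bp nl [440.09043026 125.19638302  10.        ]
bp nr [425.70433122   5.40597506  10.        ]
deck l [634.72426309 222.62872018 125.        ]
collar far r [599.65573783 -23.82371934 125.        ]
spare [436.45499517 283.05220087  73.        ]
jar [534.11975906 375.47883782  85.        ]
dish [380.01945338 420.14638957  20.        ]
```

View pics/crop1.png

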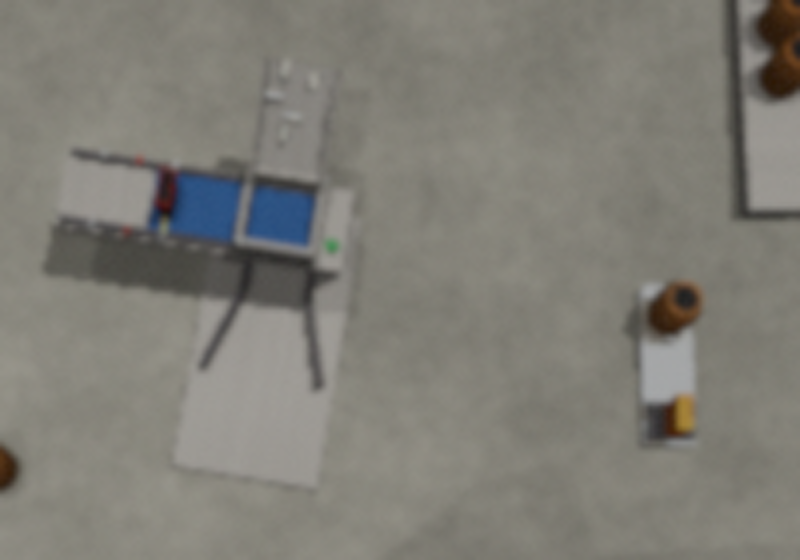

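The crop shows base plate near corners at about (173,466) and (317,489), deck corners at (58,225), (333,272), (355,188) and (72,152), and sled plate corners at (641,284), (641,445) and (696,445).

```bash
cat >> h.py <<'E'
def fit(A,B):
    A=np.array(A,float)[:,:2];B=np.array(B,float)[:,:2];a=A-A.mean(0);b=B-B.mean(0)
    th=np.arctan2((a[:,0]*b[:,1]-a[:,1]*b[:,0]).sum(),(a*b).sum());M=np.array([[np.cos(th),-np.sin(th)],[np.sin(th),np.cos(th)]])
    o=B.mean(0)-M@A.mean(0);return th,o,M,np.abs(A@M.T+o-B).max()
E
python3 - <<'E'
from h import *
c=cam("top");P=lambda x,y,z:onz(c,(190+x/4-.4,95+y/4-.4),z)
A=[(-205,65),(-205,-65),(-35,187),(-35,-55),(35,-55),(35,187)]
B=[P(173,466,10),P(317,489,10),P(58,225,125),P(333,272,125),P(355,188,125),P(72,152,125)]
f=fit(A,B);print("station",f, B)
g=fit([(30,23),(-115,23),(-115,-23)],[P(641,284,12),P(641,445,12),P(696,445,12)]);print("sled",g,g[2]@[-95,0]+g[1])
w=cam("wrist");print("wristcam",-w[1].T@w[2],w[1][2]); s=manip.state();print(R.from_quat(np.roll(s['tool_rot'],-1)).as_matrix())
E
```

```text
station (np.float64(-0.16284468838488905), array([634.72112817,  35.60976812]), array([[ 0.98677008,  0.16212591],
       [-0.16212591,  0.98677008]]), np.float64(6.29312039430728)) [array([443.29673219, 132.81478991,  10.        ]), array([422.70668792,   5.94766352,  10.        ]), array([631.79766204, 222.22886139, 125.        ]), array([590.86021276,  -6.6950589 , 125.        ]), array([662.84890475, -25.53488709, 125.        ]), array([695.04207783, 211.87616469, 125.        ])]
sled (np.float64(-0.02844849321704528), array([ 575.60785236, -306.93367689]), array([[ 0.99959537,  0.02844466],
       [-0.02844466,  0.99959537]]), np.float64(1.2765588951990026)) [ 480.64629231 -304.23143456]
wristcam [ 274.66287295 -510.92846866  371.95458841] [-0.29123792 -0.10689825 -0.95065937]
[[ 9.37703387e-01  3.47436535e-01 -4.59704482e-04]
 [ 3.47436711e-01 -9.37701082e-01  2.10041673e-03]
 [ 2.98696123e-04 -2.12928610e-03 -9.99997688e-01]]
```

```bash
echo '{"motion":[[85, 0, 0, 0, 0, 0, -0.125], [85, 0, 0, 0, 0, 0, -0.125], [85, 0, 0, 0, 0, 0, -0.125], [85, 0, 0, 0, 0, 0, -0.125], [85, 0, 0, 0, 0, 0, -0.125], [85, 0, 0, 0, 0, 0, -0.125], [85, 0, 0, 0, 0, 0, -0.125], [85, 0, 0, 0, 0, 0, -0.125], [85, 0, 0, 0, 0, 0, -0.125], [85, 0, 0, 0, 0, 0, -0.125], [85, 0, 0, 0, 0, 0, -0.125], [85, 0, 0, 0, 0, 0, -0.125]]}' | python3 drive.py
echo '{"motion":[[85, 0, 0, 0, 0, 0, -0.125], [85, 0, 0, 0, 0, 0, -0.125], [85, 0, 0, 0, 0, 0, -0.125], [85, 0, 0, 0, 0, 0, -0.125], [85, 0, 0, 0, 0, 0, -0.125], [85, 0, 0, 0, 0, 0, -0.125], [85, 0, 0, 0, 0, 0, -0.125], [85, 0, 0, 0, 0, 0, -0.125], [85, 0, 0, 0, 0, 0, -0.125], [85, 0, 0, 0, 0, 0, -0.125], [85, 0, 0, 0, 0, 0, 0]]}' | python3 drive.py
echo '{"motion":[[85, -25, 23, 0, 0, 0, 0], [85, -25, 23, 0, 0, 0, 0], [85, -25, 23, 0, 0, 0, 0], [85, -25, 23, 0, 0, 0, 0], [85, -25, 23, 0, 0, 0, 0], [85, -25, 23, 0, 0, 0, 0], [85, -25, 23, 0, 0, 0, 0], [85, -25, 23, 0, 0, 0, 0], [85, -25, 23, 0, 0, 0, 0], [85, 0, 20, 0, 0, 0, 0], [85, 0, 0, 0, 0, 0, 0], [85, 0, 0, 0, 0, 0, 0]]}' | python3 drive.py
python3 - <<'E'
from h import *
s=manip.state();print(s['eef_pos'],R.from_quat(np.roll(s['tool_rot'],-1)).as_matrix()[:,0],s['q'])
snap("wrist","w1")
E
```

```text
t: 1.1
eef_pos: [199.7, -538.7, 230.6]
tool_rot: [-0.001, 0.597, 0.802, 0.0]
contact_force: [-0.4, -0.2, 0.5]
opening: 84.5
grip_force: 0.0
t: 2.02
eef_pos: [220.3, -533.2, 230.0]
tool_rot: [-0.01, 0.033, 0.999, -0.002]
contact_force: [-0.5, 1.3, -1.2]
opening: 85.1
grip_force: 0.0
t: 3.02
eef_pos: [458.0, -322.2, 224.1]
tool_rot: [-0.011, 0.033, 0.999, -0.003]
contact_force: [-0.4, -0.5, 0.1]
opening: 85.5
grip_force: 0.0
[ 457.99195323 -322.17025132  224.05273383] [-0.99761234  0.06560662  0.02157298] [-0.75671405  0.19081261  1.57572105 -0.01937931  1.38733176 -2.25826301]
```

View pics/w1.png

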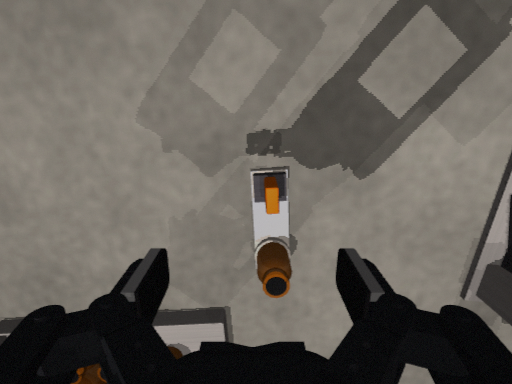

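The wrist view shows the sled upright in the image: tab top face around (272,200), bottle mouth at (277,286), plate from (251,168) to about x=289.

```bash
cat >> h.py <<'E'
def pose():
    s=manip.state();return s['eef_pos'],R.from_quat(np.roll(s['tool_rot'],-1))
def go(p,yaw,gripoff=True):
    "tool-frame shift+rotvec to bring grasp point to p, tool straight down, tool x at world yaw"
    x,r=pose();g=R.from_matrix(np.array([[np.cos(yaw),np.sin(yaw),0],[np.sin(yaw),-np.cos(yaw),0],[0,0,-1.]]))
    t=np.array(p,float)-(g.apply([0,0,-manip.grip_point_offset]) if gripoff else 0)
    print("tool shift",np.round(r.inv().apply(t-x),1),"rot",np.round((r.inv()*g).as_rotvec(),4),"| shift after turn",np.round(g.inv().apply(t-x),1))
E
python3 - <<'E'
from h import *
c=cam("wrist");im=cv2.imread("pics/w1.png");hsv=cv2.cvtColor(im,cv2.COLOR_BGR2HSV)
m=cv2.inRange(hsv,(8,180,200),(25,255,255));m[:160]=0;m[235:]=0
v,u=np.nonzero(m);r=cv2.minAreaRect(np.c_[u,v].astype(np.float32));print(r)
C=[onz(c,p,74) for p in cv2.boxPoints(r)];print(np.round(C,1),"tab",np.mean(C,0))
w=cv2.inRange(hsv,(0,0,150),(180,40,255));L=[];Q=[]
for y in range(203,236):
    x=np.nonzero(w[y,235:305])[0]+235
    L.append(onz(c,(x[0]-.5,y),12));Q.append(onz(c,(x[-1]+.5,y),12))
L=np.array(L);Q=np.array(Q)
for E in(L,Q):
    k=np.polyfit(E[:,0],E[:,1],1);print("yaw",np.arctan(k[0]),"y at 480",np.polyval(k,480),"width")
E
```

```text
((0.0, 0.0), (0.0, 0.0), 0.0)
[[ 279.2 -534.3   74. ]
 [ 279.2 -534.3   74. ]
 [ 279.2 -534.3   74. ]
 [ 279.2 -534.3   74. ]] tab [ 279.18924129 -534.26416295   74.        ]
yaw -0.014770548484090065 y at 480 -327.5684723659043 width
yaw 0.004599526702932434 y at 480 -282.52079941848405 width
```

```bash
python3 - <<'E'
from h import *
c=cam("wrist");im=cv2.imread("pics/w1.png");hsv=cv2.cvtColor(im,cv2.COLOR_BGR2HSV)
print(hsv[200,272],hsv[183,272],hsv[200,256])
v0=hsv[200,272,2]
m=cv2.inRange(hsv,(5,150,int(v0)-25),(25,255,255));m[:160]=0;m[228:]=0
v,u=np.nonzero(m);r=cv2.minAreaRect(np.c_[u,v].astype(np.float32));print(r)
C=[onz(c,p,74) for p in cv2.boxPoints(r)];print(np.round(C,1),"tab",np.mean(C,0))
# bottle mouth centre at z=87
d=cv2.inRange(hsv,(0,0,0),(180,255,60));d[:272]=0;d[300:]=0;d[:,:262]=0;d[:,292:]=0
v,u=np.nonzero(d);print("mouth",u.mean(),v.mean(),len(u),onz(c,(u.mean(),v.mean()),86))
for yw in(3.131,):
    x=np.mean(C,0);go((x[0],x[1],120),yw)
E
```

```text
[ 18 233 184] [ 12 248  76] [150  14  71]
((272.0, 200.5), (25.0, 12.0), 90.0)
[[ 465.5 -310.3   74. ]
 [ 466.3 -297.8   74. ]
 [ 494.1 -299.    74. ]
 [ 493.3 -311.8   74. ]] tab [ 479.79000693 -304.70983317   74.        ]
mouth 275.73148148148147 284.41358024691357 324 [ 573.72493591 -305.65169913   86.        ]
tool shift [-23.4  20.8 122.4] rot [-0.0068 -0.0214 -0.0565] | shift after turn [-21.9  18.7 123. ]
```

```bash
echo '{"motion":[[85, 0, 0, 0, -0.007, -0.021, -0.057], [85, -11, 9.4, 30, 0, 0, 0], [85, -11, 9.4, 30, 0, 0, 0], [85, 0, 0, 30, 0, 0, 0], [85, 0, 0, 30, 0, 0, 0], [85, 0, 0, 0, 0, 0, 0], [85, 0, 0, 0, 0, 0, 0], [85, 0, 0, 0, 0, 0, 0]]}' | python3 drive.py >/dev/null
python3 - <<'E'
from h import *
go((479.8,-304.7,55),3.131);print(pose()[0])
E
```

```text
tool shift [ 1.1  1.7 69.9] rot [-0.0014  0.0022 -0.0017] | shift after turn [ 0.9  1.6 69.9]
[ 480.70522789 -306.30360319  106.15530261]
```

```bash
echo '{"motion":[[85, 1, 1.6, 24, 0, 0, 0], [85, 0, 0, 23, 0, 0, 0], [85, 0, 0, 22, 0, 0, 0], [85, 0, 0, 0, 0, 0, 0], [85, 0, 0, 0, 0, 0, 0], [0, 0, 0, 0, 0, 0, 0], [0, 0, 0, 0, 0, 0, 0], [0, 0, 0, 0, 0, 0, 0], [0, 0, 0, 0, 0, 0, 0], [0, 0, 0, 0, 0, 0, 0], [0, 0, 0, 0, 0, 0, 0], [0, 0, 0, 0, 0, 0, 0]]}' | python3 drive.py
python3 - <<'E'
from h import *
print(pose()[0]);c,im=snap("wrist","w2");go((479.8,-304.7,55),3.131)
E
```

```text
t: 4.73
eef_pos: [479.6, -303.1, 36.2]
tool_rot: [0.0, 0.005, 1.0, -0.0]
contact_force: [-0.5, -0.1, 3.0]
opening: 13.4
grip_force: 58.5
[ 479.57670014 -303.12188774   36.16337172]
tool shift [-0.3 -1.6 -0.2] rot [-0.      0.0009 -0.0001] | shift after turn [-0.3 -1.6 -0.2]
```

```bash
echo '{"motion":[[0, 0, 0, -10, 0, 0, 0], [0, 0, 0, -20, 0, 0, 0], [0, 0, 0, -20, 0, 0, 0], [0, -4, 20, -20, 0, 0, 0], [0, -4, 20, -20, 0, 0, 0], [0, -4, 20, -20, 0, 0, 0], [0, -4, 20, -20, 0, 0, 0], [0, -4, 20, -20, 0, 0, 0], [0, -4, 20, -20, 0, 0, 0], [0, -4, 20, -20, 0, 0, 0], [0, -4, 20, -20, 0, 0, 0]]}' | python3 drive.py
echo '{"motion":[[0, -4, 20, 0, 0, 0, 0], [0, 0, 0, 0, 0, 0, 0], [0, 0, 0, 0, 0, 0, 0], [0, 0, 0, 0, 0, 0, 0]]}' | python3 drive.py
python3 - <<'E'
from h import *
p,r=pose();print(p,r.as_matrix()[:,0]);snap("wrist","w3");c=cam("wrist");np.savez("c3.npz",*c)
E
```

```text
t: 5.7
eef_pos: [512.1, -141.9, 246.2]
tool_rot: [-0.001, 0.005, 1.0, 0.001]
contact_force: [0.3, -0.1, -2.0]
opening: 13.3
grip_force: 58.9
t: 6.03
eef_pos: [516.3, -123.3, 244.8]
tool_rot: [-0.001, 0.005, 1.0, 0.0]
contact_force: [-0.4, -0.6, -1.6]
opening: 13.3
grip_force: 59.0
[ 516.25315839 -123.33266861  244.78419276] [-0.99994338  0.01048919  0.00179308]
```

View pics/w3.png

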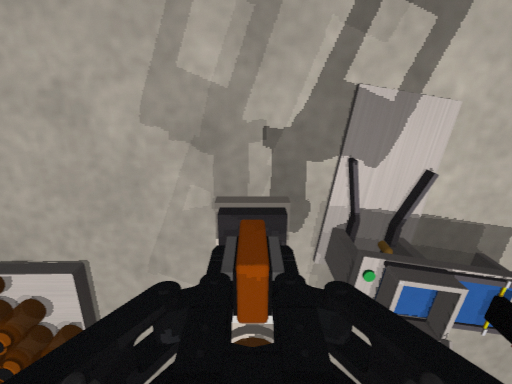

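The wrist view shows the plate's near corners at about (360,84) and (462,100), its -y edge running to (316,262), guide wall ends at (353,160) and (433,172), and the detent at (386,246).

```bash
python3 - <<'E'
from h import *
z=np.load("c3.npz");c=(z['arr_0'],z['arr_1'],z['arr_2'])
g=cv2.GaussianBlur(cv2.imread("pics/w3.png",0),(0,0),.8).astype(float)
def edge(a,b,n,zz,w=7):
    a=np.array(a,float);b=np.array(b,float);d=(b-a)/np.linalg.norm(b-a);nn=np.array([-d[1],d[0]]);s=np.arange(-w,w+.01,.25);out=[]
    for t in np.linspace(.08,.92,n):
        q=a+t*(b-a)+s[:,None]*nn
        p=cv2.remap(g.astype(np.float32),q[:,0].astype(np.float32).reshape(1,-1),q[:,1].astype(np.float32).reshape(1,-1),cv2.INTER_LINEAR)[0]
        gr=np.gradient(p);i=np.abs(gr).argmax();out.append((*q[i],s[i],gr[i]*4))
    o=np.array(out);print(np.round(o[:,2],1).tolist());print(np.round(o[:,3]).tolist())
    P=np.array([onz(c,q[:2],zz) for q in o])[:,:2]
    m=np.median(o[:,2]);l=cv2.fitLine(P.astype(np.float32),cv2.DIST_HUBER,0,.5,.01).ravel();th=np.arctan2(l[1],l[0]);print("line dir",th,"pt",l[2:]);return l
e1=edge((360,84),(462,100),30,10)
e2=edge((462,100),(443,170),20,10)
e3=edge((360,84),(318,255),30,10)
for p in[(360,84),(462,100)]:print(onz(c,p,10))
E
```

```text
[4.2, 5.5, 6.5, 6.8, 7.0, -0.2, -0.2, -0.2, 0.8, 6.0, -2.5, -5.8, -0.2, 0.2, 0.5, 0.2, -0.2, 6.2, 3.0, 0.2, 0.8, 0.2, 1.2, 0.5, 1.0, 1.0, 1.0, 0.5, 1.5, 1.0]
[-26.0, -26.0, -27.0, -17.0, -9.0, 16.0, 10.0, 4.0, 6.0, -9.0, -18.0, -8.0, 6.0, 3.0, 4.0, 5.0, 4.0, 6.0, 18.0, 19.0, 7.0, 11.0, 19.0, 7.0, 12.0, 15.0, 13.0, 19.0, 9.0, 5.0]
line dir 1.4113708 pt [434.38684  80.99346]
[-0.2, 0.5, 0.2, 1.0, 1.0, 2.0, 2.2, 2.5, 2.2, 2.2, 2.5, 3.0, 3.0, 3.8, 4.2, 4.2, 5.0, 4.2, 5.0, 5.5]
[8.0, 8.0, 9.0, 8.0, 7.0, 7.0, 6.0, 6.0, 8.0, 9.0, 9.0, 8.0, 7.0, 7.0, 7.0, 6.0, 4.0, 3.0, 5.0, 4.0]
line dir -0.1732661 pt [484.56622  127.416275]
[0.8, 0.8, 0.5, 1.2, 1.2, 1.0, 1.0, 1.2, 1.2, 1.2, 1.0, 1.8, -5.8, 1.5, 1.5, 1.8, 1.5, 1.2, 1.5, 2.2, 2.0, 2.0, 1.2, 2.0, 1.8, 2.0, 1.8, -6.8, -7.0, -7.0]
[-24.0, -25.0, -26.0, -24.0, -25.0, -26.0, -25.0, -24.0, -26.0, -26.0, -24.0, -23.0, 46.0, -46.0, -42.0, -42.0, -45.0, -45.0, -41.0, -43.0, -46.0, -42.0, -35.0, -33.0, -34.0, -37.0, -34.0, 32.0, 32.0, 29.0]
line dir -0.16524579 pt [518.78625   -9.741709]
[422.24036144   7.45075313  10.        ]
[441.97129046 134.24512137  10.        ]
```

```bash
cat >> h.py <<'E'
SY=-0.166;SO=np.array([635.0,37.0])
def st(x,y,z):
    return (SO[0]+x*np.cos(SY)-y*np.sin(SY),SO[1]+x*np.sin(SY)+y*np.cos(SY),z)
def where():
    s=manip.state();p,r=pose();g=p+r.apply([0,0,-manip.grip_point_offset]);d=g[:2]-SO
    c,n=np.cos(SY),np.sin(SY);f=s['contact_force'];X=r.as_matrix()[:,0]
    print("t%.2f st x%.1f y%.1f z%.1f yaw%.4f tilt %.4f %.4f F %.1f %.1f %.1f open %.1f grip %.1f"%(s['t'],d@[c,n],d@[-n,c],g[2],np.arctan2(-X[1],-X[0])-SY,X[2],r.as_matrix()[2,1],f[:2]@[c,n],f[:2]@[-n,c],f[2],s['opening'],s['grip_force']))
E
python3 - <<'E'
from h import *
go(st(-210,0,120),np.pi+SY)
E
```

```text
tool shift [ 90.3 194.3 143.7] rot [ 0.0006 -0.0019  0.1547] | shift after turn [119.4 178.1 143.4]
```

```bash
echo '{"motion":[[0, 0, 0, 0, 0, 0, 0.08], [0, 0, 0, 0, 0, 0, 0.075], [0, 12, 18, 0, 0, 0, 0], [0, 12, 18, 0, 0, 0, 0], [0, 12, 18, 0, 0, 0, 0], [0, 12, 18, 0, 0, 0, 0], [0, 12, 18, 0, 0, 0, 0], [0, 12, 18, 0, 0, 0, 0], [0, 12, 18, 0, 0, 0, 0], [0, 12, 18, 0, 0, 0, 0], [0, 12, 18, 0, 0, 0, 0], [0, 12, 18, 0, 0, 0, 0]]}' | python3 drive.py >/dev/null
echo '{"motion":[[0, 0, 0, 25, 0, 0, 0], [0, 0, 0, 25, 0, 0, 0], [0, 0, 0, 25, 0, 0, 0], [0, 0, 0, 25, 0, 0, 0], [0, 0, 0, 25, 0, 0, 0], [0, 0, 0, 18, 0, 0, 0], [0, 0, 0, 0, 0, 0, 0], [0, 0, 0, 0, 0, 0, 0], [0, 0, 0, 0, 0, 0, 0]]}' | python3 drive.py >/dev/null
python3 - <<'E'
from h import *
where();go(st(-210,0,67),np.pi+SY);snap("wrist","w4");c=cam("wrist");np.savez("c4.npz",*c)
E
```

```text
t7.83 st x-208.7 y2.0 z122.3 yaw-0.0007 tilt -0.0018 0.0006 F -0.4 -0.8 -2.3 open 13.1 grip 59.1
tool shift [ 1.4 -2.1 55.3] rot [ 0.0006  0.0018 -0.0007] | shift after turn [ 1.3 -2.  55.3]
```

View pics/w4.png

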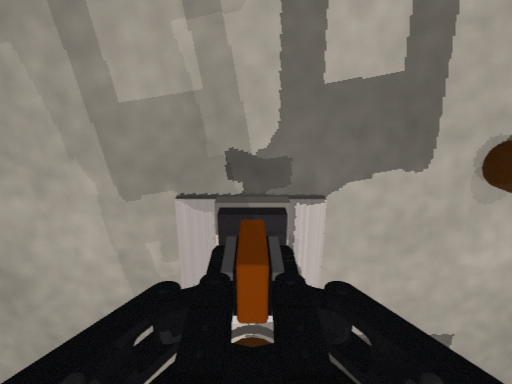

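The plate's near edge is level from (176,196) to (326,197). The plate is centred at x≈251 and the sled at ≈252 but higher up, so the sled is about +2 mm in y. That matches the computed pose.

```bash
echo '{"motion":[[0, 0, -2, 15, 0, 0.002, 0], [0, 0, 0, 15, 0, 0, 0], [0, 0, 0, 14, 0, 0, 0], [0, 0, 0, 9, 0, 0, 0], [0, 0, 0, 0, 0, 0, 0], [0, 0, 0, 0, 0, 0, 0], [0, 0, 0, 0, 0, 0, 0]]}' | python3 drive.py >/dev/null
python3 - <<'E'
from h import *
where()
E
echo '{"motion":[[0, 0, 0, 1, 0, 0, 0], [0, 0, 0, 1, 0, 0, 0], [0, 0, 0, 0, 0, 0, 0], [0, 0, 0, 0, 0, 0, 0]]}' | python3 drive.py >/dev/null
python3 - <<'E'
from h import *
where()
E
```

```text
t8.47 st x-208.5 y0.6 z69.6 yaw0.0002 tilt -0.0009 0.0008 F 1.0 0.0 -1.7 open 13.2 grip 59.2
t8.80 st x-209.6 y0.4 z66.7 yaw0.0003 tilt 0.0012 0.0005 F 0.9 -0.4 -2.6 open 13.3 grip 59.2
```

```bash
echo '{"motion":[[0, 0, -0.3, 0.8, 0, 0, 0], [0, 0, 0, 0.7, 0, 0, 0], [0, 0, 0, 0, 0, 0, 0], [0, 0, 0, 0, 0, 0, 0]]}' | python3 drive.py >/dev/null
python3 - <<'E'
from h import *
where()
E
echo '{"motion":[[0, 0, 0, 0.7, 0, 0, 0], [0, 0, 0, 0, 0, 0, 0], [0, 0, 0, 0, 0, 0, 0]]}' | python3 drive.py >/dev/null
python3 - <<'E'
from h import *
where()
E
```

```text
t9.13 st x-209.6 y0.1 z65.0 yaw0.0002 tilt 0.0013 0.0005 F -0.7 -0.5 -0.8 open 13.4 grip 59.5
t9.38 st x-209.2 y0.2 z64.8 yaw0.0003 tilt 0.0006 0.0006 F -1.4 -0.2 4.1 open 13.2 grip 60.0
```

```bash
echo '{"motion":[[0, -6, 0, 0, 0, 0, 0], [0, -6, 0, 0, 0, 0, 0], [0, -6, 0, 0, 0, 0, 0], [0, -6, 0, 0, 0, 0, 0], [0, 0, 0, 0, 0, 0, 0]]}' | python3 drive.py >/dev/null
python3 - <<'E'
from h import *
where()
E
echo '{"motion":[[0, -6, 0, 0, 0, 0, 0], [0, -6, 0, 0, 0, 0, 0], [0, -6, 0, 0, 0, 0, 0], [0, -6, 0, 0, 0, 0, 0], [0, 0, 0, 0, 0, 0, 0]]}' | python3 drive.py >/dev/null
python3 - <<'E'
from h import *
where()
E
echo '{"motion":[[0, -6, 0, 0, 0, 0, 0], [0, -6, 0, 0, 0, 0, 0], [0, -6, 0, 0, 0, 0, 0], [0, -6, 0, 0, 0, 0, 0], [0, 0, 0, 0, 0, 0, 0]]}' | python3 drive.py >/dev/null
python3 - <<'E'
from h import *
where()
E
```

```text
t9.80 st x-183.5 y0.2 z64.8 yaw-0.0000 tilt -0.0017 0.0008 F 0.4 0.1 0.8 open 13.6 grip 59.5
t10.22 st x-159.8 y0.2 z64.8 yaw0.0000 tilt -0.0015 0.0008 F 1.7 0.0 5.4 open 13.5 grip 60.4
t10.63 st x-136.1 y0.2 z64.8 yaw0.0001 tilt -0.0012 0.0008 F 1.4 -0.2 4.5 open 13.4 grip 60.3
```

```bash
W='from h import *
where()'
echo '{"motion":[[0, -4, 0, 0, 0, 0, 0], [0, -4, 0, 0, 0, 0, 0], [0, -4, 0, 0, 0, 0, 0], [0, -4, 0, 0, 0, 0, 0], [0, 0, 0, 0, 0, 0, 0]]}' | python3 drive.py >/dev/null; python3 -c "$W"
echo '{"motion":[[0, -4, 0, 0, 0, 0, 0], [0, -4, 0, 0, 0, 0, 0], [0, -4, 0, 0, 0, 0, 0], [0, 0, 0, 0, 0, 0, 0]]}' | python3 drive.py >/dev/null; python3 -c "$W"
echo '{"motion":[[0, -3, 0, 0, 0, 0, 0], [0, -3, 0, 0, 0, 0, 0], [0, -2, 0, 0, 0, 0, 0], [0, 0, 0, 0, 0, 0, 0], [0, 0, 0, 0, 0, 0, 0]]}' | python3 drive.py >/dev/null; python3 -c "$W"
```

```text
t11.05 st x-123.1 y-0.3 z64.8 yaw-0.0002 tilt 0.0052 -0.0007 F -6.0 -2.3 13.2 open 12.9 grip 61.7
t11.38 st x-109.9 y-0.6 z64.8 yaw-0.0004 tilt 0.0023 -0.0007 F -2.2 -2.6 8.2 open 13.3 grip 61.2
t11.80 st x-102.5 y-0.6 z64.8 yaw-0.0004 tilt 0.0034 -0.0009 F -3.6 -2.2 10.2 open 13.4 grip 61.2
```

```bash
W='from h import *
where()'
for i in 1; do echo '{"motion":[[0, -2, 0, 0, 0, 0, 0], [0, -1.5, 0, 0, 0, 0, 0], [0, 0, 0, 0, 0, 0, 0], [0, 0, 0, 0, 0, 0, 0]]}' | python3 drive.py >/dev/null; python3 -c "$W"; done
echo '{"motion":[[0, -1, 0, 0, 0, 0, 0], [0, -1, 0, 0, 0, 0, 0], [0, 0, 0, 0, 0, 0, 0], [0, 0, 0, 0, 0, 0, 0]]}' | python3 drive.py >/dev/null; python3 -c "$W"
echo '{"motion":[[0, -1, 0, 0, 0, 0, 0], [0, 0, 0, 0, 0, 0, 0], [0, 0, 0, 0, 0, 0, 0]]}' | python3 drive.py >/dev/null; python3 -c "$W"
echo '{"motion":[[0, -1, 0, 0, 0, 0, 0], [0, 0, 0, 0, 0, 0, 0], [0, 0, 0, 0, 0, 0, 0]]}' | python3 drive.py >/dev/null; python3 -c "$W"
```

```text
t12.13 st x-99.1 y-0.6 z64.8 yaw-0.0005 tilt 0.0035 -0.0009 F -4.2 -4.7 10.6 open 13.3 grip 61.1
t12.47 st x-97.2 y-0.7 z64.8 yaw-0.0003 tilt 0.0037 -0.0010 F -4.3 -3.5 12.0 open 13.2 grip 61.1
t12.72 st x-96.2 y-0.6 z64.8 yaw-0.0003 tilt 0.0036 -0.0009 F -3.8 -3.1 10.6 open 13.4 grip 61.1
t12.97 st x-95.1 y-0.7 z64.8 yaw-0.0004 tilt 0.0035 -0.0009 F -4.1 -4.4 10.8 open 13.5 grip 61.0
```

```bash
W='from h import *
where()'
echo '{"motion":[[0, -1, 0, 0, 0, 0, 0], [0, 0, 0, 0, 0, 0, 0], [0, 0, 0, 0, 0, 0, 0]]}' | python3 drive.py >/dev/null; python3 -c "$W"
echo '{"motion":[[0, -0.8, 0, 0, 0, 0, 0], [0, 0, 0, 0, 0, 0, 0], [0, 0, 0, 0, 0, 0, 0]]}' | python3 drive.py >/dev/null; python3 -c "$W"
echo '{"motion":[[0, -0.8, 0, 0, 0, 0, 0], [0, 0, 0, 0, 0, 0, 0], [0, 0, 0, 0, 0, 0, 0]]}' | python3 drive.py >/dev/null; python3 -c "$W"
```

```text
t13.22 st x-94.0 y-0.7 z64.8 yaw-0.0004 tilt 0.0033 -0.0009 F -3.6 -3.7 11.2 open 13.5 grip 61.0
t13.47 st x-93.2 y-0.7 z64.8 yaw-0.0004 tilt 0.0033 -0.0009 F -3.8 -2.8 11.5 open 13.6 grip 61.1
t13.72 st x-92.9 y-0.6 z64.8 yaw-0.0004 tilt 0.0043 -0.0009 F -5.6 -3.3 12.3 open 13.2 grip 61.5
```

```bash
python3 - <<'E'
from h import *
c,im=snap("wrist","w5");np.savez("c5.npz",*c)
g=cv2.cvtColor(im,cv2.COLOR_RGB2GRAY);x=im[60:260,150:360][:,:,::-1]
cv2.imwrite("pics/w5c.png",cv2.resize(x,None,fx=3.8,fy=3,interpolation=cv2.INTER_NEAREST) if 0 else cv2.resize(x,None,fx=3,fy=3,interpolation=cv2.INTER_CUBIC))
for col in(225,235,270,280):print(col,g[60:225,col].tolist())
E
```

```text
225 [165, 164, 163, 167, 165, 165, 166, 165, 165, 166, 166, 166, 165, 167, 167, 167, 167, 166, 168, 167, 167, 167, 167, 166, 167, 165, 166, 168, 168, 168, 167, 169, 168, 168, 168, 167, 168, 167, 167, 169, 167, 168, 166, 168, 168, 167, 168, 169, 167, 167, 168, 168, 168, 167, 166, 166, 168, 167, 168, 169, 167, 167, 167, 167, 167, 167, 168, 167, 168, 166, 168, 167, 169, 168, 167, 167, 166, 168, 168, 167, 168, 168, 167, 168, 167, 167, 167, 167, 169, 168, 168, 169, 168, 168, 167, 168, 168, 168, 167, 166, 166, 167, 153, 154, 154, 154, 153, 154, 154, 154, 153, 155, 154, 154, 154, 154, 154, 153, 153, 155, 154, 154, 146, 81, 82, 79, 81, 81, 80, 81, 81, 82, 81, 81, 80, 81, 80, 78, 78, 77, 76, 76, 82, 102, 107, 108, 106, 84, 25, 27, 27, 27, 28, 25, 29, 36, 35, 40, 35, 39, 38, 39, 38, 39, 38]
235 [162, 163, 162, 162, 162, 162, 162, 165, 163, 164, 164, 164, 164, 161, 164, 164, 163, 164, 164, 165, 166, 165, 165, 164, 166, 165, 165, 164, 165, 166, 166, 166, 166, 166, 166, 166, 166, 167, 168, 166, 168, 164, 165, 166, 166, 165, 166, 166, 168, 166, 166, 167, 167, 166, 167, 166, 167, 168, 167, 168, 168
[... 1386 characters left out ...]
 119, 119, 121, 119, 119, 119, 121, 119, 118, 119, 118, 119, 120, 119, 120, 120, 120, 120, 120, 120, 121, 121, 120, 120, 121, 120, 119, 120, 120, 119, 120, 118, 120, 120, 121, 119, 118, 120, 120, 120, 120, 118, 119, 119, 120, 121, 119, 120, 120, 121, 120, 120, 121, 121, 119, 120, 120, 120, 119, 120, 120, 120, 120, 121, 120, 120, 121, 119, 119, 119, 120, 118, 118, 118, 121, 119, 120, 120, 120, 119, 122, 120, 121, 118, 119, 119, 119, 119, 120, 118, 118, 120, 119, 118, 120, 117, 117, 118, 118, 118, 118, 116, 119, 117, 117, 119, 117, 116, 116, 117, 115, 92, 93, 92, 93, 94, 92, 91, 81, 82, 83, 81, 83, 85, 115, 126, 125, 125, 118, 29, 28, 27, 29, 29, 28, 26, 34, 41, 44, 41, 44, 42, 44, 46, 44, 46]
```

View pics/w5c.png

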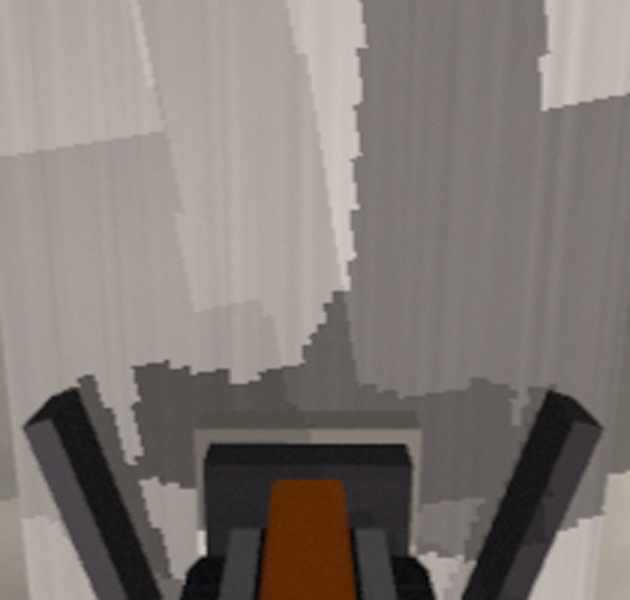

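The crop shows the sled square in the guide. Its rear bottom edge is at image row ~196.5 and its rear top edge at ~202.5. The wall ends are at about (167,196) and (342,196).

```bash
python3 - <<'E'
from h import *
c=cam("wrist")
def S(p):
    d=p[:2]-SO;return np.round([d@[np.cos(SY),np.sin(SY)],d@[-np.sin(SY),np.cos(SY)]],1)
for n,p,z in[("rear bot",(253,196.8),10),("rear top",(253,202.6),22),("block rear top",(253,214.5),34),("L top cor",(158.3,202.7),30),("L top cor2",(176,190),30),("R",(334,190),30),("R2",(350.3,202.7),30)]:print(n,S(onz(c,p,z)))
g=cv2.GaussianBlur(cv2.imread("pics/w5.png",0),(0,0),.8).astype(float)
for y in(-40,0,40):
    q=proj(c,st(-205,y,10));col=int(q[0]);r0=max(0,int(q[1])-12);print("pred",q,np.round(g[r0:int(q[1])+12,col]).tolist(),r0)
E
```

```text
rear bot [-112.    0.]
rear top [-112.3   -0. ]
block rear top [-109.5   -0. ]
L top cor [-115.1  -54.3]
L top cor2 [-122.7  -43.6]
R [-122.8   45.7]
R2 [-115.2   55.7]
pred [179.70098756  34.69658616] [143.0, 143.0, 144.0, 144.0, 144.0, 144.0, 145.0, 146.0, 148.0, 149.0, 150.0, 156.0, 162.0, 164.0, 164.0, 165.0, 165.0, 165.0, 165.0, 166.0, 166.0, 167.0, 167.0, 168.0] 22
pred [253.196256  34.687918] [164.0, 164.0, 164.0, 164.0, 164.0, 164.0, 163.0, 162.0, 163.0, 163.0, 166.0, 175.0, 184.0, 187.0, 187.0, 188.0, 188.0, 187.0, 187.0, 187.0, 187.0, 187.0, 187.0, 187.0] 22
pred [326.75308324  34.67924258] [97.0, 98.0, 98.0, 98.0, 98.0, 99.0, 99.0, 99.0, 100.0, 100.0, 102.0, 107.0, 114.0, 116.0, 117.0, 118.0, 118.0, 118.0, 118.0, 117.0, 117.0, 118.0, 118.0, 118.0] 22
```

```bash
W='from h import *
where()'
echo '{"motion":[[0, 1, 0, -0.4, 0, 0, 0], [0, 0.8, 0, -0.2, 0, 0, 0], [0, 0, 0, 0, 0, 0, 0], [0, 0, 0, 0, 0, 0, 0]]}' | python3 drive.py >/dev/null; python3 -c "$W"
echo '{"motion":[[0, 1, 0, 0, 0, 0, 0], [0, 0, 0, 0, 0, 0, 0], [0, 0, 0, 0, 0, 0, 0]]}' | python3 drive.py >/dev/null; python3 -c "$W"
echo '{"motion":[[0, 1, 0, 0, 0, 0, 0], [0, 0, 0, 0, 0, 0, 0], [0, 0, 0, 0, 0, 0, 0]]}' | python3 drive.py >/dev/null; python3 -c "$W"
```

```text
t14.10 st x-93.0 y-0.6 z64.8 yaw-0.0001 tilt 0.0007 -0.0006 F 2.1 -4.3 3.3 open 13.4 grip 60.2
t14.35 st x-93.8 y-0.4 z64.8 yaw-0.0003 tilt 0.0003 -0.0002 F 2.9 -4.4 3.7 open 12.9 grip 60.3
t14.60 st x-94.9 y-0.3 z64.8 yaw-0.0003 tilt 0.0006 -0.0001 F 2.2 -5.1 3.9 open 12.9 grip 60.4
```

```bash
W='from h import *
where()'
echo '{"motion":[[0, 0.8, 0, 0, 0, 0, 0], [0, 0, 0, 0, 0, 0, 0], [0, 0, 0, 0, 0, 0, 0]]}' | python3 drive.py >/dev/null; python3 -c "$W"
echo '{"motion":[[0, 0.8, 0, 0, 0, 0, 0], [0, 0, 0, 0, 0, 0, 0], [0, 0, 0, 0, 0, 0, 0]]}' | python3 drive.py >/dev/null; python3 -c "$W"
python3 - <<'E'
from h import *
c,im=snap("wrist","w6")
g=cv2.GaussianBlur(cv2.cvtColor(im,cv2.COLOR_RGB2GRAY),(0,0),.6).astype(float)
def row(col,a,b,zz):
    d=np.abs(np.gradient(g[a:b,col]));i=d[1:-1].argmax()+1;o=.5*(d[i-1]-d[i+1])/(d[i-1]-2*d[i]+d[i+1]);return a+i+o
def S(p):
    d=p[:2]-SO;return d@[np.cos(SY),np.sin(SY)]
n=[S(onz(c,(k,row(k,26,42,0)),10)) for k in(180,200,253,300,325)]
t=[S(onz(c,(k,row(k,199,207,0)),22)) for k in(225,230,235,270,275,280)]
print(np.round(n,2),np.round(t,2),"sled x",np.median(t)-np.median(n)-90)
E
```

```text
t14.85 st x-95.7 y-0.3 z64.8 yaw-0.0003 tilt 0.0006 -0.0001 F 2.3 -4.3 3.8 open 13.2 grip 60.3
t15.10 st x-96.5 y-0.3 z64.8 yaw-0.0004 tilt 0.0007 -0.0001 F 3.0 -4.7 4.3 open 13.5 grip 60.3
[-205.92 -206.46 -204.46 -205.2  -205.45] [-115.98 -116.   -116.01 -115.87 -115.82 -115.85] sled x -0.47684495602095467
```

```bash
W='from h import *
where()'
echo '{"motion":[[30, 0, 0, 0, 0, 0, 0], [30, 0, 0, 0, 0, 0, 0], [30, 0, 0, 0, 0, 0, 0], [30, 0, 0, 0, 0, 0, 0], [30, 0, 0, 0, 0, 0, 0]]}' | python3 drive.py >/dev/null; python3 -c "$W"
cat >> h.py <<'E'
def sledx(name):
    c,im=snap("wrist",name)
    g=cv2.GaussianBlur(cv2.cvtColor(im,cv2.COLOR_RGB2GRAY),(0,0),.6).astype(float)
    def row(col,a,b):
        d=np.abs(np.gradient(g[a:b,col]));i=d[1:-1].argmax()+1;o=.5*(d[i-1]-d[i+1])/(d[i-1]-2*d[i]+d[i+1]);return a+i+o
    def S(p):
        d=p[:2]-SO;return d@[np.cos(SY),np.sin(SY)]
    rr=lambda x,z:int(round(proj(c,st(x,0,z))[1]))
    a=rr(-205.5,10);b=rr(-115,22)
    n=[S(onz(c,(k,row(k,a-7,a+8)),10)) for k in(180,200,253,300,325)]
    t=[S(onz(c,(k,row(k,b-5,b+5)),22)) for k in(225,230,235,270,275,280)]
    print(np.round(n,2),np.round(t,2),"sled x",np.median(t)-np.median(n)-90)
E
python3 -c "
from h import *
sledx('w7')"
```

```text
t15.57 st x-97.8 y0.5 z64.1 yaw0.0008 tilt 0.0032 0.0007 F -0.8 -0.2 0.0 open 30.0 grip 0.0
[-206.   -205.87 -205.56 -205.81 -205.84] [-113.13 -113.15 -113.15 -112.91 -112.55 -112.53] sled x 2.8249192579917235
```

```bash
W='from h import *
where()'
echo '{"motion":[[30, -4.5, -0.3, -0.9, 0, 0, 0], [30, 0, 0, 0, 0, 0, 0], [30, 0, 0, 0, 0, 0, 0], [0, 0, 0, 0, 0, 0, 0], [0, 0, 0, 0, 0, 0, 0], [0, 0, 0, 0, 0, 0, 0], [0, 0, 0, 0, 0, 0, 0], [0, 0, 0, 0, 0, 0, 0]]}' | python3 drive.py >/dev/null; python3 -c "$W"
python3 -c "
from h import *
sledx('w8')"
echo '{"motion":[[0, -0.7, 0, 0, 0, 0, 0], [0, 0, 0, 0, 0, 0, 0], [0, 0, 0, 0, 0, 0, 0]]}' | python3 drive.py >/dev/null; python3 -c "$W"
echo '{"motion":[[0, -0.7, 0, 0, 0, 0, 0], [0, 0, 0, 0, 0, 0, 0], [0, 0, 0, 0, 0, 0, 0]]}' | python3 drive.py >/dev/null; python3 -c "$W"
echo '{"motion":[[0, -0.7, 0, 0, 0, 0, 0], [0, 0, 0, 0, 0, 0, 0], [0, 0, 0, 0, 0, 0, 0]]}' | python3 drive.py >/dev/null; python3 -c "$W"
```

```text
t16.28 st x-92.4 y-0.5 z65.7 yaw-0.0000 tilt 0.0014 0.0000 F 0.5 -2.5 0.9 open 13.4 grip 59.0
[-207.48 -205.73 -205.84 -205.74 -205.78] [-112.25 -112.22 -112.19 -111.5  -111.39 -111.2 ] sled x 3.931581957443626
t16.58 st x-92.3 y-0.5 z65.7 yaw0.0002 tilt 0.0029 -0.0001 F -3.6 -3.2 5.4 open 13.1 grip 59.5
t16.83 st x-91.6 y-0.4 z65.7 yaw0.0001 tilt 0.0027 0.0000 F -3.4 -2.9 4.8 open 13.4 grip 59.5
t17.08 st x-90.8 y-0.4 z65.6 yaw0.0001 tilt 0.0026 0.0001 F -3.2 -3.1 5.3 open 13.3 grip 59.5
```

```bash
W='from h import *
where()'
echo '{"motion":[[0, -0.8, 0, 0, 0, 0, 0], [0, 0, 0, 0, 0, 0, 0], [0, 0, 0, 0, 0, 0, 0]]}' | python3 drive.py >/dev/null; python3 -c "$W"
python3 -c "
from h import *
sledx('w9')"
echo '{"motion":[[0, -0.8, 0, 0, 0, 0, 0], [0, 0, 0, 0, 0, 0, 0], [0, 0, 0, 0, 0, 0, 0]]}' | python3 drive.py >/dev/null; python3 -c "$W"
echo '{"motion":[[0, -0.8, 0, 0, 0, 0, 0], [0, 0, 0, 0, 0, 0, 0], [0, 0, 0, 0, 0, 0, 0]]}' | python3 drive.py >/dev/null; python3 -c "$W"
python3 -c "
from h import *
sledx('w10')"
```

```text
t17.33 st x-89.8 y-0.4 z65.7 yaw0.0001 tilt 0.0021 0.0001 F -2.9 -3.3 5.3 open 13.5 grip 59.4
[-205.94 -205.84 -205.75 -205.73 -205.79] [-113.8  -119.59 -113.49 -113.28 -113.35 -112.95] sled x 2.3626217888741508
t17.63 st x-88.9 y-0.4 z65.7 yaw0.0001 tilt 0.0018 0.0002 F -1.8 -3.0 5.3 open 13.3 grip 59.3
t17.88 st x-88.7 y-0.4 z65.7 yaw0.0002 tilt 0.0033 0.0000 F -5.3 -4.4 7.1 open 13.1 grip 60.0
[-205.99 -205.84 -205.85 -205.79 -205.7 ] [-111.14 -120.14     nan -117.45 -118.16 -116.62] sled x nanh.py:36: RuntimeWarning: divide by zero encountered in scalar divide
  d=np.abs(np.gradient(g[a:b,col]));i=d[1:-1].argmax()+1;o=.5*(d[i-1]-d[i+1])/(d[i-1]-2*d[i]+d[i+1]);return a+i+o
h.py:9: RuntimeWarning: invalid value encountered in divide
  o,d=ray(c,uv); return o+d*(z-o[2])/d[2]
```

```bash
python3 - <<'E'
from h import *
c=cam("wrist")
for f in("w6","w7","w8","w9","w10"):
    g=cv2.imread(f"pics/{f}.png",0);print(f,g[188:225,278].tolist())
a=cv2.imread("pics/w7.png");b=cv2.imread("pics/w10.png")
cv2.imwrite("pics/v.png",np.hstack([cv2.resize(i[150:350,160:350],None,fx=2.1,fy=2.8,interpolation=cv2.INTER_CUBIC) for i in(a,b)]))
E
```

```text
w6 [115, 107, 92, 93, 91, 93, 92, 92, 92, 81, 81, 81, 80, 80, 83, 115, 123, 124, 125, 116, 25, 26, 26, 27, 26, 25, 28, 36, 38, 43, 42, 45, 42, 46, 44, 43, 45]
w7 [115, 101, 94, 93, 91, 91, 91, 93, 94, 92, 92, 82, 81, 83, 80, 81, 78, 97, 125, 124, 127, 119, 72, 27, 27, 28, 25, 30, 27, 29, 42, 42, 43, 43, 45, 45, 45]
w8 [116, 91, 86, 81, 82, 81, 81, 82, 117, 125, 127, 125, 119, 27, 28, 29, 25, 25, 26, 31, 43, 43, 43, 40, 41, 42, 45, 44, 44, 44, 43, 46, 44, 43, 43, 43, 43]
w9 [95, 93, 86, 82, 82, 82, 82, 90, 127, 126, 126, 127, 117, 29, 29, 27, 27, 25, 28, 29, 42, 43, 42, 42, 44, 43, 43, 42, 45, 44, 42, 44, 45, 44, 42, 43, 42]
w10 [119, 115, 86, 81, 83, 82, 79, 84, 108, 127, 126, 127, 119, 50, 28, 26, 26, 28, 27, 30, 43, 43, 44, 44, 43, 43, 44, 45, 47, 46, 45, 45, 44, 44, 44, 43, 42]
```

View pics/v.png

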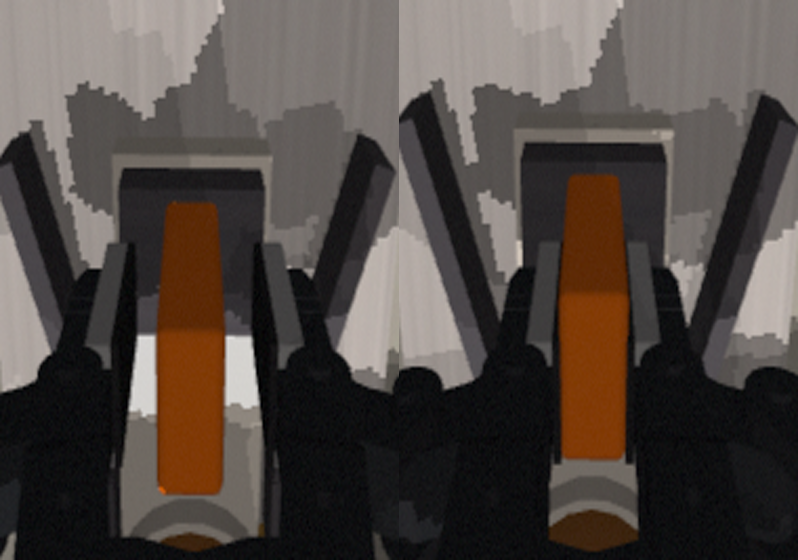

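The two crops (w7 open, w10 regripped) show the sled square in the guide, with the tab now gripped farther forward. The rear edge at col 278 is at rows 202.5, 205, 195.7, 195.5 and 196 in w6 to w10.

```bash
python3 - <<'E'
from h import *
K,r,t=cam("wrist");o=-r.T@t;cur=np.array([-88.7,-.4,65.7])
M=np.array([[np.cos(SY),-np.sin(SY),0],[np.sin(SY),np.cos(SY),0],[0,0,1]])
where()
for f,p,tl in(("w5",(-92.9,-.6,64.8),.0043),("w6",(-96.5,-.3,64.8),.0007),("w7",(-97.8,.5,64.1),.0032),("w8",(-92.4,-.5,65.7),.0014),("w9",(-89.8,-.4,65.7),.0021),("w10",(-88.7,-.4,65.7),.0033)):
    o2=o+M@(np.array(p)-cur);c=(K,r,-r@o2)
    g=cv2.imread(f"pics/{f}.png",0).astype(float)
    def S(p):
        d=p[:2]-SO;return d@[np.cos(SY),np.sin(SY)]
    col=g[:,268:284].mean(1);a=np.gradient(col)
    rt=[i for i in range(190,215) if a[i]>6 and a[i]==a[i-2:i+3].max()]
    i=rt[0];e=i+.5*(a[i-1]-a[i+1])/(a[i-1]-2*a[i]+a[i+1])
    q=int(round(proj(c,st(-205.8,0,10))[1]));cc=g[:,250:256].mean(1);b=np.abs(np.gradient(cc));j=q-5+b[q-5:q+6].argmax()
    X=S(onz(c,(276,e),22));N=S(onz(c,(253,j),10));print(f,rt,round(e,2),j,"rear",round(X,2),"near",round(N,2),"sled",round(X-N-90.0,2))
E
```

```text
t17.93 st x-88.8 y-0.4 z65.7 yaw0.0002 tilt 0.0033 0.0000 F -5.6 -3.1 6.5 open 13.5 grip 60.0
w5 [203] 202.64 33 rear -112.41 near -205.84 sled 3.43
w6 [203] 202.65 40 rear -116.0 near -206.03 sled 0.03
w7 [205] 205.14 43 rear -115.96 near -205.73 sled -0.23
w8 [195, 207] 195.45 32 rear -116.17 near -206.0 sled -0.17
w9 [196, 207] 195.7 27 rear -113.41 near -205.82 sled 2.41
w10 [196, 207] 195.85 25 rear -112.21 near -205.68 sled 3.46
```

```bash
W='from h import *
where()'
echo '{"motion":[[0, 1.5, 0, 0, 0, 0, 0], [0, 1.5, 0, 0, 0, 0, 0], [0, 1, 0, 0, 0, 0, 0], [0, 0, 0, 0, 0, 0, 0], [0, 0, 0, 0, 0, 0, 0]]}' | python3 drive.py >/dev/null; python3 -c "$W"
echo '{"motion":[[0, 0.8, 0, 0, 0, 0, 0], [0, 0, 0, 0, 0, 0, 0], [0, 0, 0, 0, 0, 0, 0], [0, 0, 0, 0, 0, 0, 0]]}' | python3 drive.py >/dev/null; python3 -c "$W"
```

```text
t18.35 st x-91.4 y-0.2 z65.7 yaw0.0001 tilt 0.0001 0.0005 F 2.0 -4.2 1.5 open 13.5 grip 59.1
t18.68 st x-92.6 y-0.3 z65.7 yaw0.0001 tilt 0.0011 0.0004 F 2.5 -4.6 1.3 open 13.1 grip 59.2
```

```bash
W='from h import *
where()'
echo '{"motion":[[40, 0, 0, 0, 0, 0, 0], [40, 0, 0, 0, 0, 0, 0], [40, 0, 0, 0, 0, 0, 0], [40, 0, 0, 0, 0, 0, 0], [40, 0, 0, 0, 0, 0, 0], [40, 0, 0, 0, 0, 0, 0], [40, 0, 0, 0, 0, 0, 0]]}' | python3 drive.py >/dev/null; python3 -c "$W"
python3 - <<'E'
from h import *
c,im=snap("wrist","w11");g=cv2.cvtColor(im,cv2.COLOR_RGB2GRAY).astype(float)
def S(p):
    d=p[:2]-SO;return d@[np.cos(SY),np.sin(SY)]
for lo,hi in((222,238),(268,284)):
    col=g[:,lo:hi].mean(1);a=np.gradient(col);print([(i,round(S(onz(c,((lo+hi)/2,i),22)),1)) for i in range(188,215) if a[i]>6 and a[i]==a[i-2:i+3].max()])
E
```

```text
t19.27 st x-93.0 y-0.1 z65.4 yaw0.0004 tilt 0.0021 0.0006 F 0.8 0.0 -0.8 open 40.0 grip 0.0
[(196, np.float64(-116.4))]
[(197, np.float64(-115.8)), (208, np.float64(-108.7))]
```

```bash
W='from h import *
where()'
echo '{"motion":[[40, 0, 0, -10, 0, 0, 0], [40, 0, 0, -25, 0, 0, 0], [40, 0, 0, -25, 0, 0, 0], [40, 0, 0, -25, 0, 0, 0], [40, 0, 0, -25, 0, 0, 0], [40, 0, 0, -25, 0, 0, 0], [40, 0, 0, -25, 0, 0, 0], [40, 0, 0, -25, 0, 0, 0], [40, 0, 0, -25, 0, 0, 0], [40, 0, 0, 0, 0, 0, 0]]}' | python3 drive.py >/dev/null
echo '{"motion":[[60, -15, 0, 0, 0, 0, 0], [60, -15, 0, 0, 0, 0, 0], [60, 0, 0, 0, 0, 0, 0], [60, 0, 0, 0, 0, 0, 0], [60, 0, 0, 0, 0, 0, 0]]}' | python3 drive.py >/dev/null; python3 -c "$W"
python3 - <<'E'
from h import *
c,im=snap("wrist","w12");np.savez("c12.npz",*c)
print("pred handle top",proj(c,st(0,95,172)),"closed pointer base",proj(c,st(0,95,125)),proj(c,st(0,125,125)))
E
```

```text
t20.57 st x-63.3 y-0.3 z275.0 yaw0.0002 tilt 0.0033 0.0004 F -0.4 -0.4 -0.4 open 59.9 grip 0.0
pred handle top [359.62882038 267.89233252] closed pointer base [343.81958594 242.98124274] [372.74876758 243.00814631]
```

View pics/w12.png

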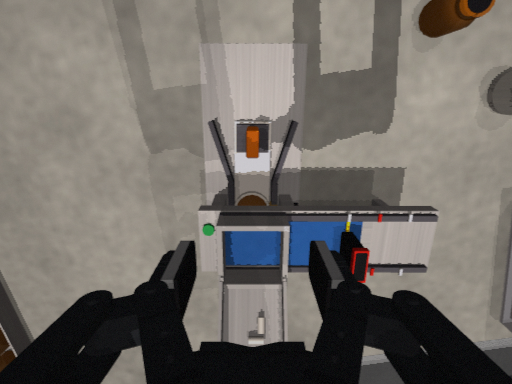

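The sled sits square in the guide with its tab at (253,142). The handle's red top is at about (360,265), predicted (359.6,267.9). The yellow pointer is at the closed white line (349,220).

```bash
python3 - <<'E'
from h import *
z=np.load("c12.npz");c=(z['arr_0'],z['arr_1'],z['arr_2'])
hsv=cv2.cvtColor(cv2.imread("pics/w12.png"),cv2.COLOR_BGR2HSV)
m=cv2.inRange(hsv,(0,150,80),(6,255,255))|cv2.inRange(hsv,(174,150,80),(180,255,255));m[:238]=0;m[:,:340]=0
m[:,369:]=0
v,u=np.nonzero(m);print(u.min(),u.max(),v.min(),v.max())
p=onz(c,((u.min()+u.max())/2,(v.min()+v.max())/2),172);d=p[:2]-SO;print("handle st",d@[np.cos(SY),np.sin(SY)],d@[-np.sin(SY),np.cos(SY)])
# plate sides near -205 & sled check
go(st(0,95,230),np.pi+SY)
E
```

```text
352 368 249 282
handle st -2.416016833349934 95.0525674462635
tool shift [-63.6  95.2  44.9] rot [ 0.0004 -0.0031  0.0004] | shift after turn [-63.5  95.2  45. ]
```

```bash
W='from h import *
where()'
echo '{"motion":[[60, -15.5, 24, 0, 0, 0, 0], [60, -15.5, 24, 0, 0, 0, 0], [60, -15.5, 24, 0, 0, 0, 0], [60, -15.5, 23, 0, 0, 0, 0], [60, 0, 0, 20, 0, 0, 0], [60, 0, 0, 20, 0, 0, 0], [60, 0, 0, 10, 0, 0, 0], [60, 0, 0, 0, 0, 0, 0], [60, 0, 0, 0, 0, 0, 0]]}' | python3 drive.py >/dev/null; python3 -c "$W"
python3 - <<'E'
from h import *
go(st(-1,95,155),np.pi+SY)
E
```

```text
t21.37 st x-1.5 y94.5 z224.7 yaw0.0001 tilt 0.0038 -0.0000 F 0.1 -0.7 0.4 open 60.4 grip 0.0
tool shift [-0.8  0.5 69.7] rot [-0.     -0.0038  0.0001] | shift after turn [-0.5  0.5 69.7]
```

```bash
W='from h import *
where()'
echo '{"motion":[[60, 0, 0.5, 18, 0, -0.003, 0], [60, 0, 0, 18, 0, 0, 0], [60, 0, 0, 17, 0, 0, 0], [60, 0, 0, 15, 0, 0, 0], [60, 0, 0, 0, 0, 0, 0], [60, 0, 0, 0, 0, 0, 0], [60, 0, 0, 0, 0, 0, 0]]}' | python3 drive.py >/dev/null; python3 -c "$W"
echo '{"motion":[[0, 0, 0, 0, 0, 0, 0], [0, 0, 0, 0, 0, 0, 0], [0, 0, 0, 0, 0, 0, 0], [0, 0, 0, 0, 0, 0, 0], [0, 0, 0, 0, 0, 0, 0], [0, 0, 0, 0, 0, 0, 0], [0, 0, 0, 0, 0, 0, 0], [0, 0, 0, 0, 0, 0, 0]]}' | python3 drive.py >/dev/null; python3 -c "$W"
```

```text
t21.95 st x0.6 y95.4 z159.8 yaw-0.0001 tilt -0.0048 0.0013 F 0.4 -0.0 0.3 open 59.8 grip 0.0
t22.62 st x-0.2 y95.1 z158.3 yaw0.0000 tilt -0.0024 0.0001 F -1.3 -1.8 6.0 open 11.4 grip 59.3
```

```bash
W='from h import *
where()'
echo '{"motion":[[0, 0, 2, 0, 0, 0, 0], [0, 0, 3, 0, 0, 0, 0], [0, 0, 3, 0, 0, 0, 0], [0, 0, 3, 0, 0, 0, 0], [0, 0, 2, 0, 0, 0, 0], [0, 0, 0, 0, 0, 0, 0], [0, 0, 0, 0, 0, 0, 0]]}' | python3 drive.py >/dev/null; python3 -c "$W"
echo '{"motion":[[0, 0, 3, 0, 0, 0, 0], [0, 0, 3, 0, 0, 0, 0], [0, 0, 3, 0, 0, 0, 0], [0, 0, 3, 0, 0, 0, 0], [0, 0, 2, 0, 0, 0, 0], [0, 0, 0, 0, 0, 0, 0], [0, 0, 0, 0, 0, 0, 0]]}' | python3 drive.py >/dev/null; python3 -c "$W"
```

```text
t23.20 st x-0.2 y107.1 z158.3 yaw-0.0001 tilt -0.0021 -0.0017 F -1.9 -5.7 6.2 open 11.4 grip 59.4
t23.78 st x-0.2 y120.1 z158.3 yaw-0.0004 tilt -0.0017 -0.0033 F -2.3 -7.5 5.9 open 11.0 grip 59.4
```

```bash
W='from h import *
where()'
echo '{"motion":[[0, 0, 2.5, 0, 0, 0, 0], [0, 0, 2, 0, 0, 0, 0], [0, 0, 0.6, 0, 0, 0, 0], [0, 0, 0, 0, 0, 0, 0], [0, 0, 0, 0, 0, 0, 0], [0, 0, 0, 0, 0, 0, 0], [0, 0, 0, 0, 0, 0, 0]]}' | python3 drive.py >/dev/null; python3 -c "$W"
python3 - <<'E'
from h import *
c,im=snap("wrist","w13");np.savez("c13.npz",*c);im2=snap("top","t13")[1]
a=cv2.resize(im[60:300,180:480],None,fx=2,fy=2,interpolation=cv2.INTER_CUBIC)
cv2.imwrite("pics/v13.png",a[:,:,::-1])
E
```

```text
t24.37 st x-0.1 y124.7 z158.3 yaw-0.0008 tilt -0.0016 -0.0039 F -1.3 -9.1 6.3 open 11.3 grip 59.4
```

View pics/v13.png

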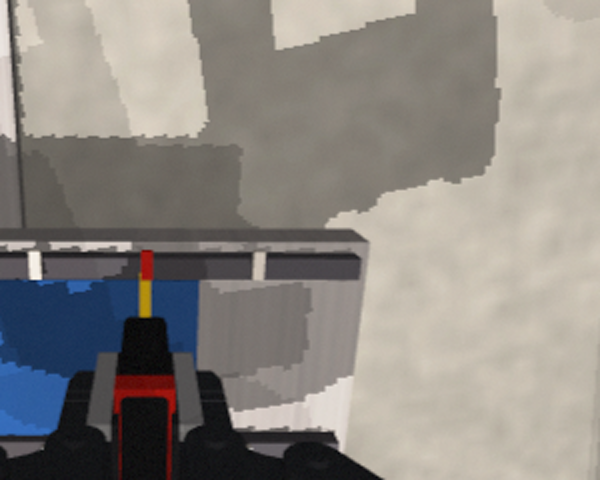

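The yellow pointer at crop (146,297) lines up with the red half-travel mark (147,263). The spring force reads 9 N, which fits half travel. I'll hold for more than a second, check the sled once more in the earlier clear view, and hand in.

```bash
echo '{"motion":[[0, 0, 0, 0, 0, 0, 0], [0, 0, 0, 0, 0, 0, 0], [0, 0, 0, 0, 0, 0, 0], [0, 0, 0, 0, 0, 0, 0], [0, 0, 0, 0, 0, 0, 0], [0, 0, 0, 0, 0, 0, 0], [0, 0, 0, 0, 0, 0, 0], [0, 0, 0, 0, 0, 0, 0], [0, 0, 0, 0, 0, 0, 0], [0, 0, 0, 0, 0, 0, 0], [0, 0, 0, 0, 0, 0, 0], [0, 0, 0, 0, 0, 0, 0]]}' | python3 drive.py >/dev/null
python3 - <<'E'
from h import *
where()
z=np.load("c12.npz");c=(z['arr_0'],z['arr_1'],z['arr_2']);g=cv2.imread("pics/w12.png",0).astype(float)
def S(p):
    d=p[:2]-SO;return d@[np.cos(SY),np.sin(SY)]
n=np.abs(np.gradient(g[:,225:240].mean(1)));i=30+n[30:60].argmax()
s=np.gradient(g[:,240:266].mean(1));j=[k for k in range(110,135) if abs(s[k])>5]
print("near",i,S(onz(c,(232,i),10)),"sled rear cand",[(k,round(s[k]),round(S(onz(c,(253,k),22)),1)) for k in j])
E
```

```text
t25.47 st x-0.1 y124.7 z158.3 yaw-0.0008 tilt -0.0015 -0.0039 F -1.7 -8.7 5.7 open 11.3 grip 59.4
near 44 -204.52373260024413 sled rear cand [(115, -8, np.float64(-123.0)), (116, -7, np.float64(-121.8)), (117, -8, np.float64(-120.6)), (118, -22, np.float64(-119.4)), (119, -28, np.float64(-118.2)), (120, 5, np.float64(-117.0)), (121, 27, np.float64(-115.8)), (122, -6, np.float64(-114.6)), (123, -56, np.float64(-113.3)), (124, -28, np.float64(-112.1)), (125, 10, np.float64(-110.9)), (130, 10, np.float64(-104.7)), (131, 9, np.float64(-103.5))]
```

```bash
python3 -c "
from plant import manip, cams
print(manip.hand_in())"
```

```text
the job is handed in; nothing more can be done
None
```

I seated and released the sled (about 1 mm from its nominal seat by camera; I never felt a clear detent snap), am holding the gate at half travel against about 9 N, and handed the job in at about 25 s; no verdict came back.

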